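# Lock a taper-shank mandrel into its drive hub and load the wrapping station

### The job

Take the tapered mandrel from the rack, stand its shank in the bore of the steel drive hub and tap or push it straight down until the taper locks, with about 20 N and never more than 35 N. Then lift the pair by the mandrel alone, so that the hub hangs from it by friction, without touching the hub with the gripper, carry it for a moment clear of everything, and set it gently down with the hub's foot fully home in the hole of the bolted station block, mandrel still in the hub. Let go, and leave the other things where they are.

Things in the scene. Friction and masses are not known exactly. Their poses are not given: they have to be found in the camera images.
- mandrel: Mandrel, about 180 g: plain aluminium head 36 mm across, 60 mm tall (tallest, slimmest head in the rack), on a steel shoulder disc 54 mm across, 8 mm thick, with a tapered steel shank below. Origin: centre of the shoulder's underside; z up its axis. Head spans z = 8 to 68 mm. At the start it hangs by its shoulder in any one of the three rack holes; lift it 55 mm to clear the rack.
- mandrel_nose (a point): The round nose at the shank's lower end, 46 mm below the mandrel's origin. The shank is 42 mm across at the shoulder and its diameter narrows by 0.2 mm per mm, as the bore does.
- hub: Drive hub, loose, about 650 g: round steel sleeve 72 to 77 mm across, 62 mm tall over all, with a smooth tapered bore open at its top. Its body's underside is at z = 12 mm; below it is a foot 44 mm across, 12 mm long. Origin: centre of the foot's underside; z up its axis. At the start it stands in the nest, foot in the nest's hole.
- hub_rim (a point): Centre of the bore's mouth (40 mm across), on the hub's top rim, 62 mm above its origin. The taper first bears with the mandrel's shoulder about 8 mm above this rim and stays 5 to 8 mm above it; it is stiff (some 10 N per mm), so judge by the push, not the depth. A mandrel merely put in lets the hub slip off when lifted; a steady push of 15 to 20 N locks it.
- nest: The nest: a square pale-wood block 100 x 100 x 22 mm, fixed to the table, with a round hole 48 mm across and 16 mm deep in its top. Origin: centre of its underside. The hub's body rests on its top, so the hub's origin is then 10 mm above the table.
- nest_mouth (a point): Centre of the nest's hole, on its top face, 22 mm above the table.
- station: The wrapping station: a square bare-metal block 150 x 150 x 50 mm with four dark bolt heads 4 mm high near its top corners, fixed to the table, with a round hole 48 mm across and 16 mm deep in the middle of its top (3 mm chamfer). Origin: centre of its underside. It may stand on either side of the nest.
- station_mouth (a point): Centre of the station's hole, on its top face, 50 mm above the table. With the hub home, the hub's origin is 12 mm below this point.
- rack: The rack: a brown wooden block 80 x 250 x 64 mm, fixed, with three holes 46 mm across in a row along its long y axis, 80 mm apart. Origin: centre of its underside; z up.
- plug_a: Bystander in the rack: a plug with a broad flat head, 54 mm across, 30 mm above the rack.
- plug_b: Bystander in the rack: a plug with a conical head, 35 mm above the rack.
- rubber_sleeve: Bystander: black rubber tube standing on end, 76 mm across, 110 mm tall.
- hump_coupling: Bystander: orange humped hose coupling standing on end, 80 mm across, 90 mm tall.
- squeeze_bottle: Bystander: white plastic bottle, 56 mm across, 130 mm tall.
- tape_roll: Bystander: roll of paper tape lying flat, 90 mm across, 25 mm tall.
- spanner: Bystander: steel spanner lying flat.

How it is judged:
By the outcome, as a careful person would: the job done as asked, in the order asked, and still so for the second after the job is handed in, with the robot touching nothing.
It also fails if it takes over 54 s, if anything falls off the work surface, if the arm or the gripper's body presses on something with over 40 N, if the wrist force passes 120 N, or if a joint passes its speed limit or range.

### The arm

A 6-joint arm with a two-finger parallel gripper is mounted at the origin on the work surface. World frame = base frame: x ahead of the robot, y to its left, z up, the work surface at z = 0. Lengths are in m, angles in rad, forces in N, time in s.
With the tool pointing down it reaches from about 0.3 to 0.875 m from the base axis. Payload 6.4 kg.
Tool frame: the origin (TCP) lies midway between the tips of the shut fingers; the grasp point (between the pads) lies 19 mm behind it; z points along the fingers, y is the line along which they close (so a half turn about z gives the same grasp; the last joint's range is limited). The gripper opens to 88 mm and grips with 3 to 60 N. Pads are 18 mm wide; open, the fingers measure 123 mm over their backs; the gripper's body (75 mm by 187 mm) begins 45 mm behind the grasp point.
Start: joints at [0.929, 0.181, 1.607, -0, 1.354, -0.206], TCP at [0.243, 0.521, 0.239] pointing down, gripper open.
Joint ranges: [-2.99, 2.99], [-0.89, 2.07], [0.3, 2.58], [-1.14, 4.28], [0, 2.63], [-3.12, 3.12]. Speed limits (rad/s): [2.57, 2.57, 3.01, 3.14, 3.14, 3.14].

### API

Orientations are given as a unit quaternion [w, x, y, z].
In Python, from plant import robot gives the robot as it stands. The module is installed in compiled form; this text tells all that it offers.
- The arm moves only by the tool send_rows, never from a script. Its arguments are lists of equal length, an entry for each row: "slide": the shift along the tool's x, y, z in units of 50 mm (1.0 is 50 mm), a list of three; "turn": the turn about the tool's z in degrees; "hand": the opening, from 0 (shut) to 1 (fully open). In form: {"slide": [[x, y, z], ...], "turn": [turn, ...], "hand": [hand, ...]}. A call has exactly 5 rows; each row shifts and turns the commanded pose from where the row before left it, along the tool's axes as they then stand; what a row does not reach is not made up. A row lasts 1/8 s, in which the tool goes at most 62.5 mm and 10.7 degrees, less where a joint would pass 70% of its speed; a pose out of reach is approached as far as the arm can. A call is refused whole if a number of a shift passes 1 or a number of a turn 10.7, either way. A call with a gripper value outside its range is refused whole. The fingers move at their own pace and stop on an object; "squeeze" is the grip in N (left out, the last holds). Time passes only in rows, so rows that do not move let the fingers close, or fill a call up. It gives the time, the measured TCP pose, the force, the opening and the grip force at its end, in the units of the state.
- robot.get_obs(): the state, without advancing time (a new reading comes with each control period).
- robot.grab_frame(name): name is "scene" or "top"; returns a dict with "pixels" (480x640x3 uint8, red, green, blue), "camera_matrix" (3x3 intrinsics, pixels), "rvec" (rotation vector, rad) and "tvec" (3), from world to camera coordinates, as OpenCV has them. Camera axes: x right, y down, z forward; pixel columns grow to the right and rows downward; lengths in m; the calibration is good to about 2 mm. A picture is of the moment at which its call begins. There is no depth.
- robot.finish_job(): hands the job in; it is judged then, once.
The state is a dict: "clock": time; "joint_positions": joint angles; "qd": joint speeds; "effort": joint torques, N m; "eef_pos": TCP position; "tool_rot": TCP orientation; "wrist_force": force on the tool from outside, world axes, zero at the start; "torque": the same for the moment, N m; "grip_width": opening from 0.0 (shut) to 1.0 (fully open); "finger_force": force on a finger pad.
Only numpy, scipy, OpenCV 4.12 (cv2) and the standard library are available. Lean on these libraries where they do the work, as an engineer would, in place of code of your own. Each camera call takes 0.05 s, during which the arm holds its last target. There are 200 camera calls.

## Working session

There is one attempt and no reset: what is moved stays moved. The work goes in short steps, Python scripts to look and compute and a tool call to move; the robot and the scene stay as the last step left them, time stands still between calls to the robot, and variables do not carry over. Pictures are saved under pics/ and viewed, at most 10 in all, crops included, and the job is handed in when it is done.

Besides the shell and the picture viewer there is one more tool, called after "Request:" as name(argument=value, ...) on one line, values as JSON. send_rows: Moves the arm, as the interface text tells. Its arguments: {"type":"object","properties":{"slide":{"type":"array"},"turn":{"type":"array"},"hand":{"type":"array"},"squeeze":{"type":"number"}},"required":["slide","turn","hand"]}

```bash
mkdir -p pics
cat > h.py <<'E'
import numpy as np, cv2
from plant import robot
def cam(n):
    f=robot.grab_frame(n); np.savez(f'/tmp/{n}.npz',**f); return f
def load(n): return dict(np.load(f'/tmp/{n}.npz'))
def ray(f,u,v,z):
    R=cv2.Rodrigues(f['rvec'])[0]; t=np.ravel(f['tvec'])
    c=-R.T@t; d=R.T@np.linalg.inv(f['camera_matrix'])@[u,v,1]
    return c+d*(z-c[2])/d[2]
def proj(f,P):
    return cv2.projectPoints(np.array(P,float).reshape(-1,1,3),f['rvec'],f['tvec'],f['camera_matrix'],None)[0].reshape(-1,2)
E
python3 - <<'E'
from h import *
for n in('scene','top'):
    f=cam(n); cv2.imwrite(f'pics/{n}0.png',f['pixels'][:,:,::-1])
    R=cv2.Rodrigues(f['rvec'])[0]; print(n,-R.T@np.ravel(f['tvec']))
print(robot.get_obs())
E
```

```text
scene [ 1.19220505 -0.41802802  0.83898374]
top [ 0.46107849 -0.03976442  1.12593629]
{'clock': 0.1, 'joint_positions': array([ 9.28701949e-01,  1.81438995e-01,  1.60785441e+00, -4.24349325e-06,
        1.35379713e+00, -2.06305619e-01]), 'qd': array([ 0.00152614, -0.00131925, -0.00278596, -0.00125052, -0.00151137,
       -0.00109906]), 'effort': array([ 7.92990140e-04, -4.34819841e+01, -3.42699909e+01,  7.04822992e-02,
        3.39495752e-02,  3.72348552e-06]), 'eef_pos': array([0.24243175, 0.52089175, 0.23794174]), 'tool_rot': array([-3.06368934e-04,  2.16173763e-01,  9.76354620e-01, -6.83411494e-04]), 'wrist_force': array([-0.39449825, -0.29194583,  0.06508716]), 'torque': array([ 0.01447089,  0.07788219, -0.0004596 ]), 'finger_force': 0.0, 'grip_width': 0.9975260338444092}
```

View pics/scene0.png

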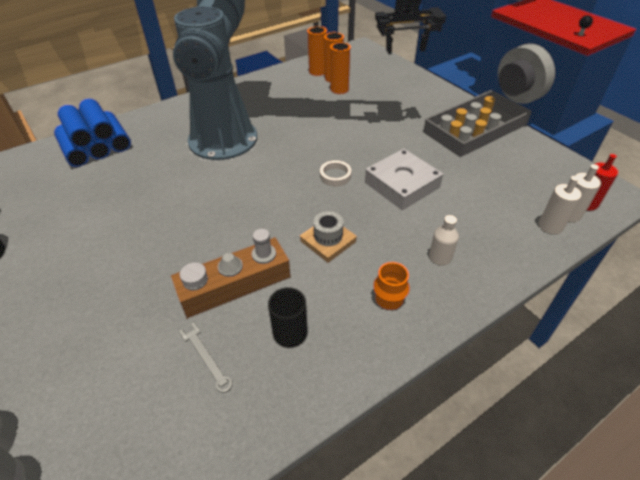

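View pics/top0.png

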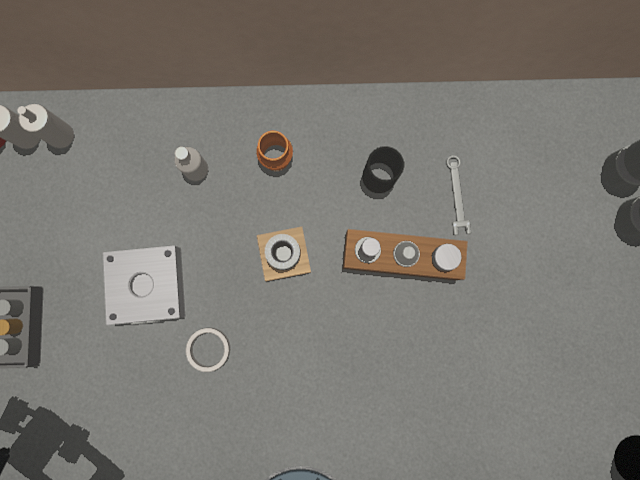

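The mandrel is in the rack's left hole, head about (369,245) in the top view. The hub is at (283,252) and the station hole at (143,285). The tape roll, at (208,350), lies off the route between them. I'll enlarge these spots.

Run:
```python
from h import *
t=load('top')['pixels'];s=load('scene')['pixels']
def c(im,x,y,w=50,h=37): return cv2.resize(im[y-h:y+h,x-w:x+w],(400,296),interpolation=cv2.INTER_CUBIC)
o=np.vstack([np.hstack([c(t,375,252),c(t,283,252)]),np.hstack([c(t,143,285),c(s,262,245)])])
cv2.imwrite('pics/z.png',o[:,:,::-1])
```

```text
(no output)
```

View pics/z.png

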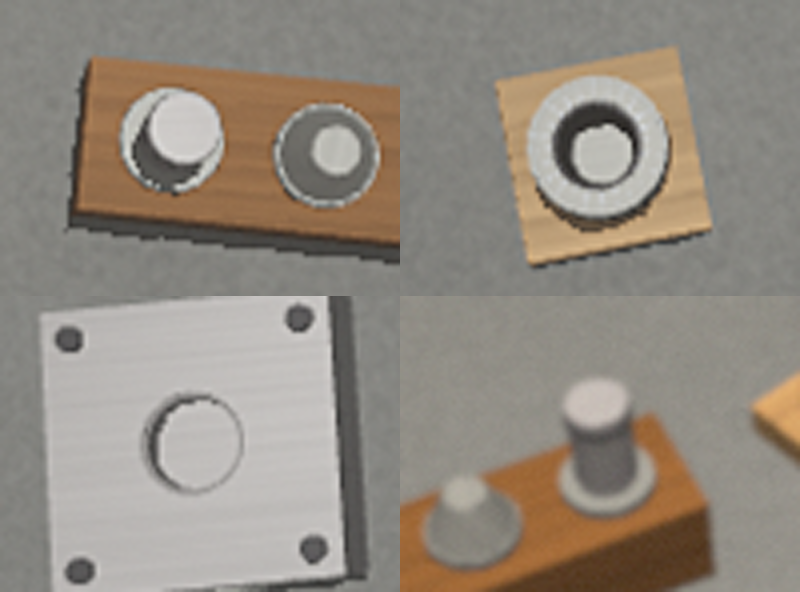

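The crops show, in crop pixels, the mandrel head top at (185,127), its shoulder at (172,140), the hub rim at (598,146), the station hole at (192,442), and the bolts around it. Next I convert these to world positions and cross-check between cameras.

Run:
```python
from h import *
t=load('top');s=load('scene')
q=lambda x,y,ox,oy:((x+.5)/4-.5+ox,(y+.5)/4-.5+oy)
for n,p,z in [('headtop',q(185,127,325,215),.132),('shoulder',q(172,140,325,215),.072),('plugB rim',q(327,155,325,215),.066),
 ('hub',q(198,146,233,215),.072),('bore',q(198,144,233,215),.072),('st',q(192,146.5,93,248),.05)]+[('bolt',q(x,y-296,93,248),.054) for x,y in((69,339),(299,318),(80,571),(313,549))]+\
 [('nest',q(x-400,y,233,215),.022) for x,y in((497,81),(677,47),(712,228),(530,265))]:
    print(n,np.round(p,1),ray(t,*p,z).round(4))
print('scene head',ray(s,*q(196,108,212,208),.132).round(4),'shoulder',ray(s,*q(207,180,212,208),.072).round(4))
# camera consistency: circle detection of the hub in the scene view
im=s['pixels']; cv2.imwrite('pics/z2.png',np.hstack([cv2.resize(im[y-37:y+38,x-50:x+50],(400,300),interpolation=cv2.INTER_CUBIC) for x,y in((328,228),(403,178))])[:,:,::-1])
```

```text
headtop [370.9 246.4] [ 0.5599 -0.154   0.132 ]
shoulder [367.6 249.6] [ 0.5594 -0.1539  0.072 ]
plugB rim [406.4 253.4] [ 0.5502 -0.2344  0.066 ]
hub [282.1 251.1] [0.5604 0.0218 0.072 ]
bore [282.1 250.6] [0.5614 0.0218 0.072 ]
st [140.6 284.2] [0.5004 0.3177 0.05  ]
bolt [109.9 258.4] [0.5554 0.3812 0.054 ]
bolt [167.4 253.1] [0.5636 0.2619 0.054 ]
bolt [112.6 316.4] [0.436  0.3724 0.054 ]
bolt [170.9 310.9] [0.4442 0.2533 0.054 ]
nest [256.9 234.9] [0.6016 0.0786 0.022 ]
nest [301.9 226.4] [ 0.6179 -0.0189  0.022 ]
nest [310.6 271.6] [ 0.5196 -0.0356  0.022 ]
nest [265.1 280.9] [0.5022 0.062  0.022 ]
scene head [ 0.5595 -0.1545  0.132 ] shoulder [ 0.5585 -0.1541  0.072 ]
```

View pics/z2.png

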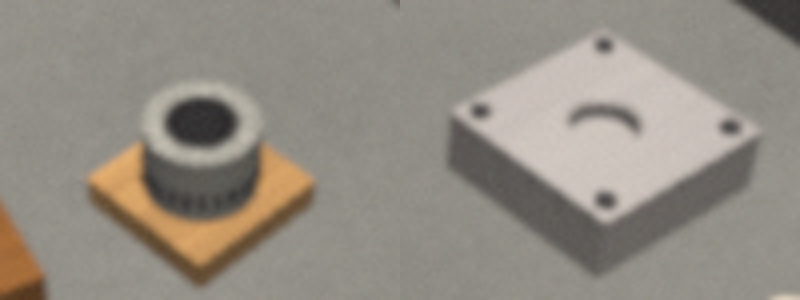

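The two cameras agree within 1 mm: mandrel (0.559,-0.154), hub and nest (0.5605,0.0217), station (0.500,0.3175). I'll grasp with the fingers closing along world x, clear of the neighbouring plugs, so I turn +70° first.

Request:
send_rows(slide=[[0,0,0],[0,0,0],[0,0,0],[0,0,0],[0,0,0]], turn=[10,10,10,10,10], hand=[1,1,1,1,1])

```text
clock: 0.72
eef_pos: [0.2425, 0.521, 0.2382]
tool_rot: [0.0, 0.611, 0.792, -0.001]
wrist_force: [-0.1, 0.0, 0.0]
grip_width: 0.999
finger_force: 0.0
```

Request:
send_rows(slide=[[0,0,0],[0,0,0],[0,0,0],[0,0,0],[0,0,0]], turn=[10,10,0,0,0], hand=[1,1,1,1,1])

```text
clock: 1.35
eef_pos: [0.2427, 0.5212, 0.2386]
tool_rot: [0.0, 0.736, 0.676, -0.0]
wrist_force: [-0.5, -0.8, 0.4]
grip_width: 1.0
finger_force: 0.0
```

```bash
cat >> h.py <<'E'
from scipy.spatial.transform import Rotation as Ro
def go(*P):
    o=robot.get_obs(); q=o['tool_rot']; R=Ro.from_quat(q,scalar_first=True)
    M=R.as_matrix(); print('t',round(o['clock'],2),'tcp',o['eef_pos'].round(4),'F',o['wrist_force'].round(1),'w',round(o['grip_width'],3),'grip',round(o['finger_force'],1),'j6',o['joint_positions'][5].round(2))
    print('tilt z',M[:,2].round(4),'yaw of y',np.degrees(np.arctan2(M[1,1],M[0,1])).round(1))
    for p in P: print('units',(M.T@(np.array(p)-o['eef_pos'])/.05).round(3))
E
python3 - <<'E'
from h import *
s=load('scene'); print('hub scene',ray(s,328.4,221.1,.072).round(4))
go((.559,-.154,.16),(.559,-.154,.095))
E
```

```text
hub scene [0.5593 0.0236 0.072 ]
t 1.35 tcp [0.2427 0.5212 0.2386] F [-0.5 -0.8  0.4] w 1.0 grip 0.0 j6 1.01
tilt z [-1.e-04 -2.e-04 -1.e+00] yaw of y -4.9
units [-12.92    7.448   1.573]
units [-12.919   7.448   2.873]
```

Request:
send_rows(slide=[[-0.86,0.5,0],[-0.86,0.5,0],[-0.86,0.5,0],[-0.86,0.5,0],[-0.86,0.5,0]], turn=[0,0,0,0,0], hand=[1,1,1,1,1])

```text
clock: 1.98
eef_pos: [0.3491, 0.2949, 0.2389]
tool_rot: [0.0, 0.737, 0.676, 0.0]
wrist_force: [0.4, -0.4, -1.0]
grip_width: 0.998
finger_force: 0.0
```

Request:
send_rows(slide=[[-0.86,0.5,0],[-0.86,0.5,0],[-0.86,0.5,0],[-0.86,0.5,0],[-0.86,0.5,0]], turn=[0,0,0,0,0], hand=[1,1,1,1,1])

```text
clock: 2.6
eef_pos: [0.4551, 0.0696, 0.239]
tool_rot: [0.0, 0.737, 0.676, 0.0]
wrist_force: [1.3, -0.0, 0.4]
grip_width: 0.997
finger_force: 0.0
```

Request:
send_rows(slide=[[-0.9,0.5,0],[-0.9,0.5,0],[-0.9,0.45,0],[-0.8,0.4,0],[-0.7,0.4,0]], turn=[0,0,0,0,0], hand=[1,1,1,1,1])

```text
clock: 3.22
eef_pos: [0.5488, -0.1495, 0.2387]
tool_rot: [0.0, 0.737, 0.676, 0.0]
wrist_force: [0.0, 0.6, -0.4]
grip_width: 1.002
finger_force: 0.0
```

Request:
send_rows(slide=[[0,0,0],[0,0,0],[0,0,0],[0,0,0],[0,0,0]], turn=[0,0,0,0,0], hand=[1,1,1,1,1])

```text
clock: 3.85
eef_pos: [0.5484, -0.1471, 0.2389]
tool_rot: [0.0, 0.737, 0.676, 0.0]
wrist_force: [-0.5, 0.0, -0.5]
grip_width: 0.999
finger_force: 0.0
```

Run:
```python
from h import *
go((.559,-.154,.16),(.559,-.154,.095))
```

```text
t 3.85 tcp [ 0.5484 -0.1471  0.2389] F [-0.5  0.  -0.5] w 0.999 grip 0.0 j6 -0.39
tilt z [ 3.e-04 -1.e-04 -1.e+00] yaw of y -4.9
units [-0.119  0.223  1.579]
units [-0.119  0.222  2.879]
```

Request:
send_rows(slide=[[-0.12,0.22,0.4],[0,0,0.7],[0,0,0.7],[0,0,0.6],[0,0,0.4]], turn=[0,0,0,0,0], hand=[1,1,1,1,1])

```text
clock: 4.47
eef_pos: [0.5582, -0.1541, 0.0971]
tool_rot: [-0.001, 0.737, 0.676, -0.0]
wrist_force: [-0.5, -0.7, -0.3]
grip_width: 1.003
finger_force: 0.0
```

Request:
send_rows(slide=[[0,0,0],[0,0,0],[0,0,0],[0,0,0],[0,0,0]], turn=[0,0,0,0,0], hand=[0.6,0.5,0.45,0.42,0.42], squeeze=10)

```text
clock: 5.1
eef_pos: [0.5591, -0.1548, 0.0992]
tool_rot: [0.0, 0.737, 0.676, 0.0]
wrist_force: [-1.3, 1.3, 0.1]
grip_width: 0.456
finger_force: 0.0
```

Run:
```python
from h import *
go((.559,-.154,.095))
f=cam('top');s=cam('scene')
o=np.hstack([cv2.resize(i[y-40:y+40,x-50:x+50],(400,320),interpolation=cv2.INTER_CUBIC) for i,x,y in((f['pixels'],370,248),(s['pixels'],262,235))])
cv2.imwrite('pics/g.png',o[:,:,::-1])
```

```text
t 5.1 tcp [ 0.5591 -0.1548  0.0992] F [-1.3  1.3  0.1] w 0.456 grip 0.0 j6 -0.39
tilt z [ 7.e-04 -4.e-04 -1.e+00] yaw of y -5.0
units [ 0.015 -0.003  0.084]
```

View pics/g.png

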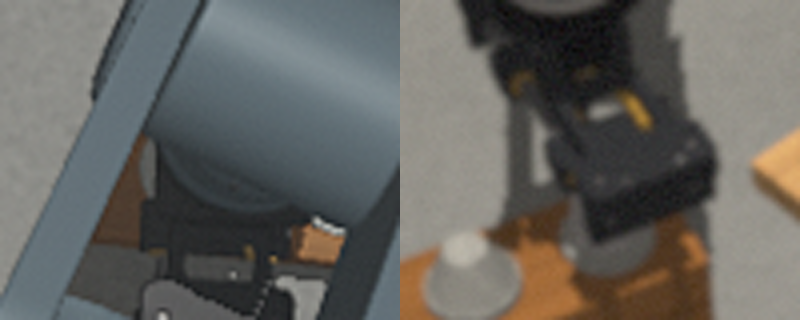

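The picture shows the fingers astride the head, well above the shoulder and clear of the plugs. I'll lower 4 mm and grip.

Request:
send_rows(slide=[[0,0,0.1],[0,0,0],[0,0,0],[0,0,0],[0,0,0]], turn=[0,0,0,0,0], hand=[0.42,0.4,0.35,0.3,0.25], squeeze=55)

```text
clock: 5.82
eef_pos: [0.5588, -0.1546, 0.0936]
tool_rot: [-0.0, 0.737, 0.676, -0.0]
wrist_force: [0.5, -0.0, -1.2]
grip_width: 0.395
finger_force: 55.0
```

Request:
send_rows(slide=[[0,0,0],[0,0,0],[0,0,0],[0,0,0],[0,0,0]], turn=[0,0,0,0,0], hand=[0.2,0.2,0.2,0.2,0.2])

```text
clock: 6.45
eef_pos: [0.5589, -0.1546, 0.0937]
tool_rot: [0.0, 0.737, 0.676, -0.0]
wrist_force: [0.4, -0.3, -2.1]
grip_width: 0.393
finger_force: 55.0
```

Run:
```python
from h import *
go((.559,-.154,.095))
```

```text
t 6.45 tcp [ 0.5589 -0.1546  0.0937] F [ 0.4 -0.3 -2.1] w 0.393 grip 55.0 j6 -0.39
tilt z [-0. -0. -1.] yaw of y -5.0
units [ 0.013  0.002 -0.026]
```

Request:
send_rows(slide=[[0,0,-0.1],[0,0,-0.3],[0,0,-0.4],[0,0,-0.5],[0,0,-0.3]], turn=[0,0,0,0,0], hand=[0.2,0.2,0.2,0.2,0.2])

```text
clock: 7.08
eef_pos: [0.5597, -0.1551, 0.1763]
tool_rot: [0.001, 0.737, 0.676, 0.001]
wrist_force: [0.5, -0.1, -3.2]
grip_width: 0.396
finger_force: 55.0
```

Request:
send_rows(slide=[[0.4,0,0],[0.7,0,0],[0.8,0,0],[0.7,0,0],[0.5,0,0]], turn=[0,0,0,0,0], hand=[0.2,0.2,0.2,0.2,0.2])

```text
clock: 7.7
eef_pos: [0.5712, 0.0029, 0.1725]
tool_rot: [-0.001, 0.737, 0.676, -0.0]
wrist_force: [0.1, 0.3, -2.2]
grip_width: 0.398
finger_force: 55.0
```

Request:
send_rows(slide=[[0.2,0,0],[0,0,0],[0,0,0],[0,0,0],[0,0,0]], turn=[0,0,0,0,0], hand=[0.2,0.2,0.2,0.2,0.2])

```text
clock: 8.32
eef_pos: [0.5732, 0.009, 0.1737]
tool_rot: [0.0, 0.737, 0.675, -0.0]
wrist_force: [-0.4, 0.3, -1.9]
grip_width: 0.394
finger_force: 55.0
```

Run:
```python
from h import *
go((.5603,.022,.155))
f=cam('top');s=cam('scene')
o=np.hstack([cv2.resize(i[y-40:y+40,x-50:x+50],(400,320),interpolation=cv2.INTER_CUBIC) for i,x,y in((f['pixels'],283,250),(s['pixels'],328,205))])
cv2.imwrite('pics/g2.png',o[:,:,::-1])
```

```text
t 8.32 tcp [0.5732 0.009  0.1737] F [-0.4  0.3 -1.9] w 0.394 grip 55.0 j6 -0.1
tilt z [-0. -0. -1.] yaw of y -5.0
units [ 0.236 -0.279  0.374]
```

View pics/g2.png

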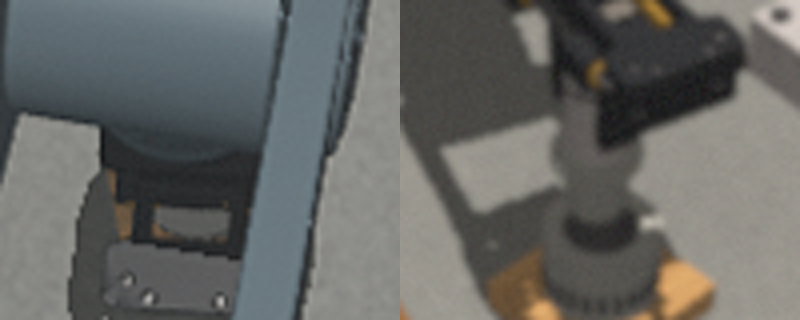

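The mandrel is held upright just above the bore. I'll centre it over the hub, then lower it partway.

Request:
send_rows(slide=[[0.24,-0.28,0],[0,0,0],[0,0,0.1],[0,0,0.1],[0,0,0]], turn=[0,0,0,0,0], hand=[0.2,0.2,0.2,0.2,0.2])

```text
clock: 9.05
eef_pos: [0.5599, 0.0228, 0.1629]
tool_rot: [-0.001, 0.737, 0.676, -0.0]
wrist_force: [0.2, 0.0, -1.6]
grip_width: 0.394
finger_force: 55.0
```

Request:
send_rows(slide=[[0,0,0.2],[0,0,0.2],[0,0,0.2],[0,0,0],[0,0,0]], turn=[0,0,0,0,0], hand=[0.2,0.2,0.2,0.2,0.2])

```text
clock: 9.68
eef_pos: [0.5604, 0.0229, 0.1338]
tool_rot: [0.0, 0.737, 0.676, 0.0]
wrist_force: [-0.4, 0.7, -2.3]
grip_width: 0.391
finger_force: 55.0
```

Run:
```python
from h import *
go((.5603,.022,.1097))
```

```text
t 9.68 tcp [0.5604 0.0229 0.1338] F [-0.4  0.7 -2.3] w 0.391 grip 55.0 j6 -0.08
tilt z [ 1.e-04 -0.e+00 -1.e+00] yaw of y -5.0
units [-0.018 -0.     0.481]
```

Request:
send_rows(slide=[[0,0,0.1],[0,0,0.1],[0,0,0.1],[0,0,0.06],[0,0,0]], turn=[0,0,0,0,0], hand=[0.2,0.2,0.2,0.2,0.2])

```text
clock: 10.3
eef_pos: [0.5601, 0.0228, 0.1154]
tool_rot: [-0.0, 0.737, 0.676, -0.0]
wrist_force: [0.6, 0.3, -2.3]
grip_width: 0.395
finger_force: 55.0
```

Request:
send_rows(slide=[[0,0,0.02],[0,0,0.02],[0,0,0.02],[0,0,0],[0,0,0]], turn=[0,0,0,0,0], hand=[0.2,0.2,0.2,0.2,0.2])

```text
clock: 10.92
eef_pos: [0.5602, 0.0228, 0.1127]
tool_rot: [0.0, 0.737, 0.676, -0.0]
wrist_force: [-0.4, -1.3, -2.1]
grip_width: 0.397
finger_force: 55.0
```

Request:
send_rows(slide=[[0,0,0.02],[0,0,0.02],[0,0,0.02],[0,0,0],[0,0,0]], turn=[0,0,0,0,0], hand=[0.2,0.2,0.2,0.2,0.2])

```text
clock: 11.55
eef_pos: [0.5602, 0.0228, 0.1096]
tool_rot: [-0.0, 0.737, 0.676, -0.0]
wrist_force: [-1.1, -3.2, -1.2]
grip_width: 0.39
finger_force: 55.0
```

Request:
send_rows(slide=[[-0.015,-0.005,0],[0,0,0.01],[0,0,0],[0,0,0],[0,0,0]], turn=[0,0,0,0,0], hand=[0.2,0.2,0.2,0.2,0.2])

```text
clock: 12.18
eef_pos: [0.56, 0.0223, 0.1092]
tool_rot: [0.0, 0.737, 0.676, 0.0]
wrist_force: [1.0, -1.8, -1.9]
grip_width: 0.397
finger_force: 55.0
```

Request:
send_rows(slide=[[-0.01,0,0.01],[0,0,0.01],[0,0,0.01],[0,0,0],[0,0,0]], turn=[0,0,0,0,0], hand=[0.2,0.2,0.2,0.2,0.2])

```text
clock: 12.8
eef_pos: [0.56, 0.0218, 0.1081]
tool_rot: [0.0, 0.737, 0.676, 0.0]
wrist_force: [-1.4, 0.4, 4.9]
grip_width: 0.394
finger_force: 55.0
```

Request:
send_rows(slide=[[0,0,0.01],[0,0,0],[0,0,0.01],[0,0,0],[0,0,0]], turn=[0,0,0,0,0], hand=[0.2,0.2,0.2,0.2,0.2])

```text
clock: 13.42
eef_pos: [0.5601, 0.0217, 0.1077]
tool_rot: [0.0, 0.737, 0.676, 0.0]
wrist_force: [-2.5, -0.2, 8.9]
grip_width: 0.396
finger_force: 55.0
```

Request:
send_rows(slide=[[0,-0.006,0.01],[0,0,0],[0,0,0.01],[0,0,0],[0,0,0]], turn=[0,0,0,0,0], hand=[0.2,0.2,0.2,0.2,0.2])

```text
clock: 14.05
eef_pos: [0.5602, 0.0217, 0.1075]
tool_rot: [0.0, 0.737, 0.676, 0.0]
wrist_force: [-5.8, 0.9, 14.8]
grip_width: 0.395
finger_force: 55.0
```

Request:
send_rows(slide=[[0,0,0.01],[0,0,0],[0,0,0],[0,0,0],[0,0,0]], turn=[0,0,0,0,0], hand=[0.2,0.2,0.2,0.2,0.2])

```text
clock: 14.68
eef_pos: [0.5602, 0.0217, 0.1074]
tool_rot: [0.0, 0.737, 0.676, 0.0]
wrist_force: [-6.2, 1.2, 18.6]
grip_width: 0.396
finger_force: 55.0
```

Push is about 20 N, with a 6 N sideways load that I'll relieve.

Request:
send_rows(slide=[[0,-0.015,0.003],[0,0,0],[0,0,0],[0,0,0],[0,0,0]], turn=[0,0,0,0,0], hand=[0.2,0.2,0.2,0.2,0.2])

```text
clock: 15.3
eef_pos: [0.5601, 0.0217, 0.1074]
tool_rot: [0.001, 0.737, 0.676, 0.001]
wrist_force: [-3.6, 1.5, 14.9]
grip_width: 0.395
finger_force: 55.0
```

Run:
```python
from h import *
go((.5603,.022,.1097)); print(robot.get_obs()['torque'].round(2))
```

```text
t 15.3 tcp [0.5601 0.0217 0.1074] F [-3.6  1.5 14.9] w 0.395 grip 55.0 j6 -0.09
tilt z [ 2.8e-03 -3.0e-04 -1.0e+00] yaw of y -5.0
units [ 0.006  0.004 -0.046]
[0.2  0.94 0.06]
```

Request:
send_rows(slide=[[0,-0.006,0.01],[0,0,0.005],[0,0,0],[0,0,0],[0,0,0]], turn=[0,0,0,0,0], hand=[0.2,0.2,0.2,0.2,0.2])

```text
clock: 15.92
eef_pos: [0.5601, 0.0217, 0.1073]
tool_rot: [0.001, 0.737, 0.676, 0.001]
wrist_force: [-5.2, 1.0, 20.3]
grip_width: 0.396
finger_force: 55.0
```

Request:
send_rows(slide=[[0,0,0],[0,0,0],[0,0,-0.03],[0,0,-0.03],[0,0,-0.05]], turn=[0,0,0,0,0], hand=[0.2,0.2,0.2,0.2,0.2])

```text
clock: 16.55
eef_pos: [0.5575, 0.0219, 0.1083]
tool_rot: [-0.001, 0.737, 0.676, -0.001]
wrist_force: [3.0, -0.6, -10.5]
grip_width: 0.397
finger_force: 55.0
```

Request:
send_rows(slide=[[0,0,-0.06],[0,0,-0.08],[0,0,-0.1],[0,0,-0.1],[0,0,-0.05]], turn=[0,0,0,0,0], hand=[0.2,0.2,0.2,0.2,0.2])

```text
clock: 17.18
eef_pos: [0.5584, 0.0218, 0.1298]
tool_rot: [0.0, 0.737, 0.676, -0.0]
wrist_force: [0.1, 0.0, -7.5]
grip_width: 0.391
finger_force: 55.0
```

The hub hangs: the 7.5 N load is close to the pair's weight. I'll keep lifting.

Request:
send_rows(slide=[[0,0,-0.15],[0,0,-0.3],[0,0,-0.4],[0,0,-0.35],[0,0,-0.15]], turn=[0,0,0,0,0], hand=[0.2,0.2,0.2,0.2,0.2])

```text
clock: 17.8
eef_pos: [0.5594, 0.0217, 0.1988]
tool_rot: [0.001, 0.737, 0.676, 0.001]
wrist_force: [-0.9, 0.1, -8.3]
grip_width: 0.396
finger_force: 55.0
```

Run:
```python
from h import *
go((.500,.3175,.2),(.500,.3175,.1355))
s=cam('scene')
cv2.imwrite('pics/g3.png',cv2.resize(s['pixels'][130:280,240:440],(800,600),interpolation=cv2.INTER_CUBIC)[:,:,::-1])
```

```text
t 17.8 tcp [0.5594 0.0217 0.1988] F [-0.9  0.1 -8.3] w 0.396 grip 55.0 j6 -0.09
tilt z [ 2.8e-03 -5.0e-04 -1.0e+00] yaw of y -5.0
units [ 5.792 -1.695 -0.03 ]
units [ 5.792 -1.699  1.26 ]
```

View pics/g3.png

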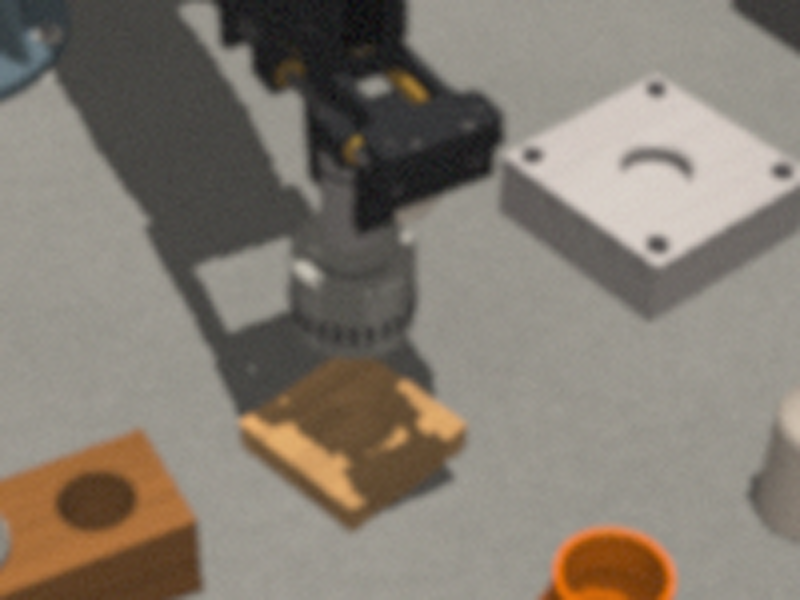

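The hub hangs from the mandrel clear of the nest, at about (350,290) in the crop, and the gripper is not touching it. Next I carry it to the station.

Request:
send_rows(slide=[[0.2,-0.05,0],[0.4,-0.12,0],[0.5,-0.15,0],[0.5,-0.15,0],[0.5,-0.15,0]], turn=[0,0,0,0,0], hand=[0.2,0.2,0.2,0.2,0.2])

```text
clock: 18.48
eef_pos: [0.5354, 0.1314, 0.1959]
tool_rot: [-0.001, 0.737, 0.676, -0.001]
wrist_force: [0.3, 0.7, -8.5]
grip_width: 0.396
finger_force: 55.0
```

Request:
send_rows(slide=[[0.5,-0.15,0],[0.5,-0.15,0],[0.5,-0.15,0],[0.5,-0.15,0],[0.5,-0.15,0]], turn=[0,0,0,0,0], hand=[0.2,0.2,0.2,0.2,0.2])

```text
clock: 19.1
eef_pos: [0.5085, 0.259, 0.1958]
tool_rot: [-0.001, 0.737, 0.676, -0.001]
wrist_force: [-0.2, 0.1, -7.9]
grip_width: 0.401
finger_force: 55.0
```

Request:
send_rows(slide=[[0.5,-0.15,0],[0.4,-0.12,0],[0.2,-0.05,0],[0.05,0,0],[0,0,0]], turn=[0,0,0,0,0], hand=[0.2,0.2,0.2,0.2,0.2])

```text
clock: 19.73
eef_pos: [0.4994, 0.3151, 0.1967]
tool_rot: [0.0, 0.737, 0.676, -0.0]
wrist_force: [-0.1, 0.4, -7.8]
grip_width: 0.392
finger_force: 55.0
```

Request:
send_rows(slide=[[0,0,0],[0,0,0],[0,0,0],[0,0,0],[0,0,0]], turn=[0,0,0,0,0], hand=[0.2,0.2,0.2,0.2,0.2])

```text
clock: 20.35
eef_pos: [0.4992, 0.3155, 0.1968]
tool_rot: [-0.0, 0.737, 0.676, -0.0]
wrist_force: [-0.4, 0.1, -7.9]
grip_width: 0.392
finger_force: 55.0
```

Run:
```python
from h import *
go((.500,.3175,.155),(.500,.3175,.1355))
s=load('scene')
# station hole from the scene view: bolts in the z2 crop
B=[(605,45),(480,111),(731,127),(605,200)]
for x,y in B: print(ray(s,(x-400+.5)/4-.5+353,(y+.5)/4-.5+141,.054).round(4))
```

```text
t 20.35 tcp [0.4992 0.3155 0.1968] F [-0.4  0.1 -7.9] w 0.392 grip 55.0 j6 0.45
tilt z [-0. -0. -1.] yaw of y -5.0
units [0.041 0.012 0.836]
units [0.041 0.012 1.226]
[0.4365 0.3724 0.054 ]
[0.4445 0.2519 0.054 ]
[0.5559 0.3801 0.054 ]
[0.564  0.2602 0.054 ]
```

Request:
send_rows(slide=[[0.03,0.015,0.1],[0,0,0.3],[0,0,0.25],[0,0,0.1],[0,0,0]], turn=[0,0,0,0,0], hand=[0.2,0.2,0.2,0.2,0.2])

```text
clock: 20.98
eef_pos: [0.4998, 0.3168, 0.1585]
tool_rot: [-0.0, 0.737, 0.676, -0.001]
wrist_force: [0.3, -0.6, -7.9]
grip_width: 0.401
finger_force: 55.0
```

Request:
send_rows(slide=[[0,0,0.05],[0,0,0.05],[0,0,0.05],[0,0,0.04],[0,0,0]], turn=[0,0,0,0,0], hand=[0.2,0.2,0.2,0.2,0.2])

```text
clock: 21.6
eef_pos: [0.5, 0.3169, 0.1496]
tool_rot: [-0.0, 0.737, 0.676, -0.0]
wrist_force: [0.3, 0.1, -7.7]
grip_width: 0.397
finger_force: 55.0
```

Request:
send_rows(slide=[[0,0,0.04],[0,0,0.04],[0,0,0.02],[0,0,0],[0,0,0]], turn=[0,0,0,0,0], hand=[0.2,0.2,0.2,0.2,0.2])

```text
clock: 22.22
eef_pos: [0.5002, 0.317, 0.1449]
tool_rot: [0.0, 0.737, 0.676, 0.0]
wrist_force: [-0.5, -0.4, -7.6]
grip_width: 0.392
finger_force: 55.0
```

Request:
send_rows(slide=[[0,0,0.02],[0,0,0.02],[0,0,0.02],[0,0,0],[0,0,0]], turn=[0,0,0,0,0], hand=[0.2,0.2,0.2,0.2,0.2])

```text
clock: 22.85
eef_pos: [0.5002, 0.317, 0.1419]
tool_rot: [0.0, 0.737, 0.676, 0.0]
wrist_force: [0.5, 1.1, -8.2]
grip_width: 0.394
finger_force: 55.0
```

Foot bottom is at about 0.0445 m, inside the hole with no contact.

Request:
send_rows(slide=[[0,0,0.03],[0,0,0.03],[0,0,0.02],[0,0,0],[0,0,0]], turn=[0,0,0,0,0], hand=[0.2,0.2,0.2,0.2,0.2])

```text
clock: 23.48
eef_pos: [0.5002, 0.317, 0.1378]
tool_rot: [0.0, 0.737, 0.676, 0.0]
wrist_force: [-0.1, 0.0, -8.0]
grip_width: 0.396
finger_force: 55.0
```

Request:
send_rows(slide=[[0,0,0.02],[0,0,0.01],[0,0,0.01],[0,0,0],[0,0,0]], turn=[0,0,0,0,0], hand=[0.2,0.2,0.2,0.2,0.2])

```text
clock: 24.1
eef_pos: [0.5002, 0.317, 0.1358]
tool_rot: [0.0, 0.737, 0.676, 0.0]
wrist_force: [-0.4, -0.2, -8.0]
grip_width: 0.396
finger_force: 55.0
```

Request:
send_rows(slide=[[0,0,0.01],[0,0,0],[0,0,0.01],[0,0,0],[0,0,0]], turn=[0,0,0,0,0], hand=[0.2,0.2,0.2,0.2,0.2])

```text
clock: 24.72
eef_pos: [0.5004, 0.317, 0.1355]
tool_rot: [0.0, 0.737, 0.676, 0.0]
wrist_force: [-2.1, -1.3, 2.2]
grip_width: 0.394
finger_force: 55.0
```

It's seated at the expected height (TCP 0.1355 m). Now I release and retreat upwards.

Request:
send_rows(slide=[[0,0,0],[0,0,0],[0,0,0],[0,0,0],[0,0,0]], turn=[0,0,0,0,0], hand=[0.42,0.5,0.6,0.8,1], squeeze=10)

```text
clock: 25.35
eef_pos: [0.5001, 0.317, 0.1348]
tool_rot: [0.0, 0.737, 0.676, 0.0]
wrist_force: [-0.7, 0.4, 0.7]
grip_width: 0.802
finger_force: 0.0
```

Request:
send_rows(slide=[[0,0,0],[0,0,-0.1],[0,0,-0.3],[0,0,-0.6],[0,0,-0.8]], turn=[0,0,0,0,0], hand=[1,1,1,1,1])

```text
clock: 25.98
eef_pos: [0.4997, 0.3168, 0.226]
tool_rot: [-0.0, 0.737, 0.676, -0.001]
wrist_force: [0.2, -0.4, 1.0]
grip_width: 1.0
finger_force: 0.0
```

Request:
send_rows(slide=[[-0.3,0,-0.5],[-0.7,0,0],[-0.9,0,0],[-0.9,0,0],[-0.7,0,0]], turn=[0,0,0,0,0], hand=[1,1,1,1,1])

```text
clock: 26.6
eef_pos: [0.485, 0.1411, 0.2513]
tool_rot: [0.001, 0.737, 0.676, 0.001]
wrist_force: [0.6, -0.1, 0.5]
grip_width: 0.999
finger_force: 0.0
```

Request:
send_rows(slide=[[-0.2,0,0],[0,0,0],[0,0,0],[0,0,0],[0,0,0]], turn=[0,0,0,0,0], hand=[1,1,1,1,1])

```text
clock: 27.22
eef_pos: [0.484, 0.1333, 0.2497]
tool_rot: [-0.0, 0.737, 0.676, -0.0]
wrist_force: [-0.3, 0.3, -0.1]
grip_width: 0.999
finger_force: 0.0
```

Run:
```python
from h import *
go()
s=cam('scene');t=cam('top')
r=lambda i:cv2.resize(i,(400,300),interpolation=cv2.INTER_CUBIC)
cv2.imwrite('pics/end.png',np.vstack([np.hstack([r(s['pixels'][120:225,335:475]),r(t['pixels'][225:345,60:220])]),np.hstack([r(s['pixels']),r(t['pixels'])])])[:,:,::-1])
# expected pixels if home and upright
P=[(.5002,.317,z) for z in(.05,.1,.106,.174)]
print('scene',((proj(s,P)-[335,120])*400/140).round(0)); print('top',((proj(t,P)-[60,225])*2.5).round(0))
```

```text
t 27.23 tcp [0.484  0.1333 0.2497] F [-0.3  0.3 -0.1] w 0.999 grip 0.0 j6 0.12
tilt z [-3.e-04  1.e-04 -1.e+00] yaw of y -4.9
scene [[197. 147.]
 [203. 105.]
 [204.  99.]
 [214.  37.]]
top [[202. 148.]
 [181. 147.]
 [179. 146.]
 [146. 144.]]
```

View pics/end.png

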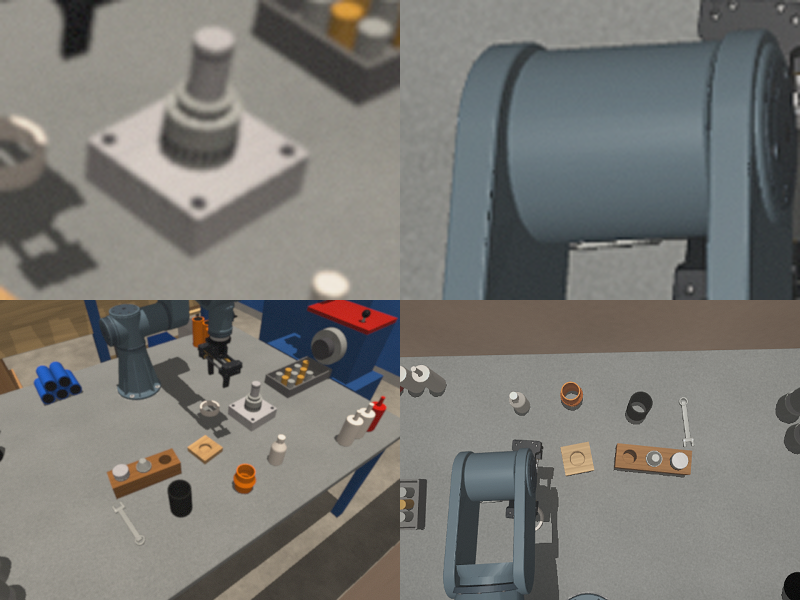

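The head top shows at (214,38), where (214,37) was predicted for a hub fully home and upright. The other objects are where they were, and the arm is clear.

```bash
python3 -c "
from plant import robot
print(robot.finish_job())"
```

```text
the job is handed in; nothing more can be done
None
```

The hub now stands fully home in the station block with the mandrel locked in it (pushed to about 20 N, then carried hanging by friction), nothing else was moved, and the job was handed in after about 27 s.

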